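# Free the milling bowl from the fresh moulds and charge it with balls

## Task

The blue bowl is standing against three freshly cast round plaster moulds. Slide it clear of them along the bench, without lifting it or shifting the moulds, until it stands wholly inside the round green mark; then pour all six milling balls from the yellow jug into it and stand the empty jug upright on the bench, leaving the white pitcher and the square mould where they are.

Things in the scene. Friction and masses are not known exactly. Their poses are not given: they have to be found in the camera images.
- bowl: Blue ceramic mixing bowl, open at the top, straight-sided and round: 120 mm outer diameter at the foot, 124 mm at the rim, 52 mm high, wall 5 mm, inner floor 6 mm above the bench; loose, 0.36 to 0.6 kg, slides on the bench when pushed at the wall from inside or outside. Origin: centre of its underside.
- mark: Round green painted mark on the bench, 180 mm in diameter, flat (nothing to bump into). Origin: its centre.
- mould_a: Round white plaster mould, freshly cast, solid puck 100 mm in diameter and 48 mm high with a coloured ring on top; loose, about 0.5 kg. Origin: centre of its underside. It touches the blue bowl at the start, so its centre is 112 mm from the bowl's.
- mould_b: Round white plaster mould, freshly cast, solid puck 100 mm in diameter and 48 mm high with a coloured ring on top; loose, about 0.5 kg. Origin: centre of its underside. It touches the blue bowl at the start, so its centre is 112 mm from the bowl's.
- mould_c: Round white plaster mould, freshly cast, solid puck 100 mm in diameter and 48 mm high with a coloured ring on top; loose, about 0.5 kg. Origin: centre of its underside. It touches the blue bowl at the start, so its centre is 112 mm from the bowl's.
- jug_grip (a point): Centre of the yellow jug's handle: a solid upright fin 14 mm thick (y), spanning 28 to 72 mm above the jug's foot, from the wall to 98 mm from the jug's axis (-28 to about +30 mm in x from here). This point is 50 mm above the foot; the jug's axis is 70 mm away along +x. Axes (the jug's): z up its axis, x from the handle across to the far lip.
- jug_lip (a point): Middle of the yellow jug's pouring lip, on the rim opposite the handle; 116 mm along x and 22 mm along z from the handle's centre, same axes. The jug is an open cone: outer diameter 60 mm at the foot, 92 mm at the rim, 72 mm high, wall 4 mm, 0.13 kg. Its six balls have all rolled out over the lip once it is tipped about 100 degrees.
- ball0_center (a point): Centre of one of the six smooth white porcelain milling balls, 24 mm in diameter, 20 g, in the jug at the start.
- ball1_center (a point): Centre of one of the six smooth white porcelain milling balls, 24 mm in diameter, 20 g, in the jug at the start.
- ball2_center (a point): Centre of one of the six smooth white porcelain milling balls, 24 mm in diameter, 20 g, in the jug at the start.
- ball3_center (a point): Centre of one of the six smooth white porcelain milling balls, 24 mm in diameter, 20 g, in the jug at the start.
- ball4_center (a point): Centre of one of the six smooth white porcelain milling balls, 24 mm in diameter, 20 g, in the jug at the start.
- ball5_center (a point): Centre of one of the six smooth white porcelain milling balls, 24 mm in diameter, 20 g, in the jug at the start.
- pitcher: Bystander: white plastic pitcher with a handle, 130 mm high, 104 mm wide at the rim, at the back of the bench. Origin: centre of its underside.
- block_mould: Bystander: square plaster mould, 90 x 90 x 60 mm, at the near right. Origin: centre of its underside.
Things that resemble listed ones, but are neither listed nor needed, are in the scene too. Several things have the shape of the bowl; the one meant has the colours described above. Of the things shaped like the part that bears jug_grip, the yellow one is meant.

How it is judged:
By the outcome, as a careful person would: the job done as asked, in the order asked, and still so for the second after the job is handed in, with the robot touching nothing.
It also fails if it takes over 72 s, if anything falls off the work surface, if the arm or the gripper's body presses on something with over 40 N, if the wrist force passes 120 N, or if a joint passes its speed limit or range.

## Robot

A 7-joint arm with a two-finger parallel gripper is mounted at the origin on the work surface. World frame = base frame: x ahead of the robot, y to its left, z up, the work surface at z = 0. Lengths are in m, angles in rad, forces in N, time in s.
With the tool pointing down it reaches from about 0.375 to 0.925 m from the base axis. Payload 3.1 kg.
Tool frame: the origin (TCP) lies between the finger pads; the fingertips stand 19 mm ahead of it and the grasp point (between the pads) is the TCP; z points along the fingers, y is the direction in which the jaws open and shut (so a half turn about z gives the same grasp; the last joint's range is limited). The gripper opens to 85 mm and grips with 20 to 120 N. Pads are 22 mm wide; open, the fingers measure 114 mm over their backs; the gripper's body (76 mm by 85 mm) begins 54 mm behind the grasp point. The pads swing forward as they close: fully open they stand 13 mm farther back than shut.
Start: joints at [1.042, 0.383, 0.044, 1.598, -0.018, 1.161, -0.05], TCP at [0.271, -0.591, 0.25] pointing down, gripper open.
Joint ranges: [-2.61, 2.61], [-0.41, 2.15], [-1.48, 1.57], [0, 2.5], [-1.57, 4.71], [0.05, 1.97], [-2.85, 2.85]. Speed limits (rad/s): [2.79, 2.79, 3.14, 3.14, 3.14, 3.14, 3.14].

## Interface

Orientations are given as a unit quaternion [x, y, z, w].
In Python, from bench import move_ptp, movel, move_j, move_gripper, pause, inverse_kinematics, read_camera, camera_params, MotionError, sign_off, look_for, tip_of, read_time_s, read_qpos, read_joint_vel, read_effort, read_eef_pos, read_tcp_rot, read_ft_force, read_ft_torque, read_finger_gap gives the robot as it stands. Calls block until the motion is done:
- move_ptp(position, orientation): joint-space move of the TCP to a pose.
- movel(position, orientation=None, speed=0.15): straight line of the TCP; orientation=None keeps the orientation; speed is the mean speed in m/s.
- move_j(angles): joint-space move.
- move_gripper(opening, effort=None): finger opening in m; effort is the grip in N (None keeps the last); returns when the fingers have stopped.
- pause(seconds).
- inverse_kinematics(position, orientation): joint angles nearest the present ones, or None.
- read_camera(name): name is "scene" or "top" or "wrist"; returns the picture (400x640x3 uint8, red, green, blue); there is no depth.
- camera_params(name): a dict with "K" (3x3 intrinsics, pixels), "dist_coeffs" ([k1, k2, p1, p2, k3] as OpenCV has them; the pictures are not rectified), "camera_from_world" (4x4, takes a point from world to camera coordinates). Camera axes: x right, y down, z forward; pixel columns grow to the right and rows downward; lengths in m; the calibration is good to about 2 mm. A picture is of the moment at which its call begins: read the wrist's pose just before it. camera_params takes no time and is no camera call; for the wrist camera it gives the pose at the moment of the call.
A pose or a line that the arm cannot do raises MotionError and nothing moves.
- sign_off(): hands the job in, once; it reports no verdict.
Trained networks look in the newest picture that a camera, given by its name, has taken for a name from the list of things; names that differ only in an ending like _2 or _b are one class to them, and where a whole thing is asked for, a point or a joint stands for the part that bears it (a point fixed in the world has none). Each returns a list of dicts, best first, with "confidence" (0 to 1); they miss things now and then, are a little off and sometimes report something else, mostly with a low value. They report only what shows in the picture. A call takes as long as a camera call. They do not tell look-alikes from the thing itself.
- look_for(camera, name): "at" ([column, row] in pixels, amid what is visible of it).
- tip_of(camera, name): "at" ([column, row] in pixels: a listed point, or the origin of a listed thing).
Readings, each from a call of its own:
- read_time_s(): time.
- read_qpos(): joint angles.
- read_joint_vel(): joint speeds.
- read_effort(): joint torques, N m.
- read_eef_pos(): TCP position.
- read_tcp_rot(): TCP orientation.
- read_ft_force(): force on the tool from outside, world axes, zero at the start.
- read_ft_torque(): the same for the moment, N m.
- read_finger_gap(): finger opening in m.
Only numpy, scipy, OpenCV 4.12 (cv2) and the standard library are available. Lean on these libraries where they do the work, as an engineer would, in place of code of your own. Each camera call takes 0.05 s, during which the arm holds its last target. There are 200 camera calls.

## Working session

There is one attempt and no reset: what is moved stays moved. The work goes in short steps, each a Python script; the robot and the scene stay as the last script left them, time stands still between calls to the robot, and variables do not carry over. Pictures are saved under pics/ and viewed, about 8 in all and at most 12, crops included, and the job is handed in when it is done.

```bash
mkdir -p pics; ls; cat > h.py <<'E'
import numpy as np, cv2
from bench import *
def save(cam,name):
    im=read_camera(cam); cv2.imwrite(f'pics/{name}.png',im[:,:,::-1]); return im
def ray(cam,uv,P=None):
    P=P or camera_params(cam); K=np.array(P['K']); d=np.array(P['dist_coeffs']); T=np.array(P['camera_from_world'])
    n=cv2.undistortPoints(np.array([[uv]],float),K,d)[0,0]
    R=T[:3,:3]; o=-R.T@T[:3,3]; return o,R.T@np.array([n[0],n[1],1.])
def at_z(cam,uv,z,P=None):
    o,v=ray(cam,uv,P); return o+v*(z-o[2])/v[2]
def proj(cam,p,P=None):
    P=P or camera_params(cam); T=np.array(P['camera_from_world'])
    r=cv2.Rodrigues(T[:3,:3])[0]
    return cv2.projectPoints(np.array(p,float).reshape(-1,3),r,T[:3,3],np.array(P['K']),np.array(P['dist_coeffs']))[0][:,0]
E
python3 - <<'E'
from h import *
save('top','top0'); 
for n,z in [('bowl',0),('mark',0),('mould_a',0),('jug_grip',.05),('jug_lip',.072),('pitcher',0),('block_mould',0)]:
    for r in tip_of('top',n): print(n,np.round(r['at'],0),round(r['confidence'],2),np.round(at_z('top',r['at'],z),3))
im=save('scene','scene0')
print(read_time_s(),read_eef_pos(),read_tcp_rot())
E
```

```text
pics
bowl [244. 167.] 0.83 [0.61  0.215 0.   ]
bowl [200. 264.] 0.8 [0.33  0.326 0.   ]
bowl [170. 152.] 0.65 [0.652 0.434 0.   ]
mark [322. 216.] 0.58 [ 0.47  -0.014  0.   ]
mark [242. 165.] 0.36 [0.616 0.222 0.   ]
mould_a [264. 133.] 0.93 [0.713 0.162 0.   ]
mould_a [226. 132.] 0.82 [0.715 0.274 0.   ]
mould_a [280. 163.] 0.74 [0.624 0.111 0.   ]
mould_a [397. 163.] 0.35 [ 0.628 -0.229  0.   ]
jug_grip [468. 156.] 0.78 [ 0.641 -0.422  0.05 ]
jug_grip [405. 188.] 0.75 [ 0.546 -0.244  0.05 ]
jug_lip [432. 154.] 0.94 [ 0.638 -0.315  0.072]
jug_lip [389. 148.] 0.59 [ 0.655 -0.196  0.072]
pitcher [327. 111.] 0.77 [ 0.786 -0.024  0.   ]
pitcher [405. 185.] 0.42 [ 0.564 -0.252  0.   ]
block_mould [456. 262.] 0.79 [ 0.346 -0.392  0.   ]
block_mould [396. 178.] 0.48 [ 0.584 -0.225  0.   ]
0.45 [ 0.27142809 -0.59052984  0.2501648 ] [ 9.76885851e-01  2.13761601e-01 -2.23051517e-05 -1.04439589e-04]
```

View pics/top0.png

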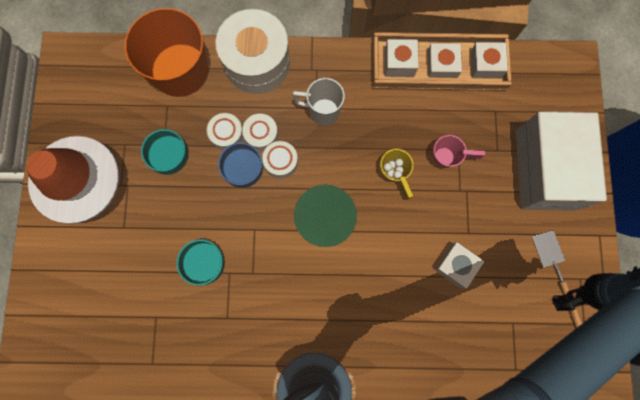

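View pics/scene0.png

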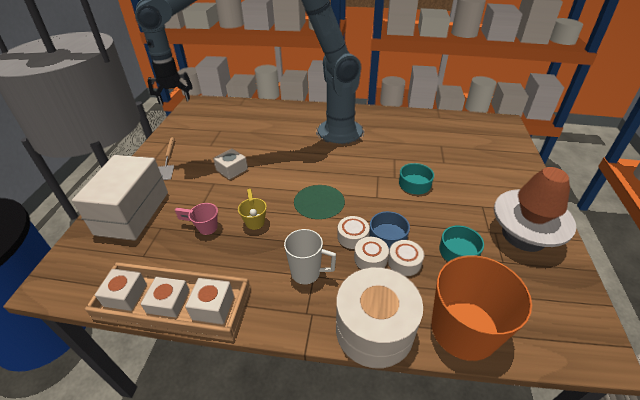

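The blue bowl is at top-image (241,165), with its ringed moulds at (225,129), (260,130) and (280,157). The green mark is at (325,215). The yellow jug with the balls is at (397,163), with its handle towards (406,190). The teal bowls and the pink cup are decoys. Next I refine these positions by colour and check which pour poses the arm can reach.

```bash
cat > loc.py <<'E'
from h import *
def blob(im,cond,box):
    x0,y0,x1,y1=box; m=np.zeros(im.shape[:2],np.uint8); hsv=cv2.cvtColor(im,cv2.COLOR_RGB2HSV)
    m[y0:y1,x0:x1]=cond(hsv.astype(int))[y0:y1,x0:x1]
    m=cv2.morphologyEx(m,cv2.MORPH_OPEN,np.ones((2,2),np.uint8))
    c=max(cv2.findContours(m,cv2.RETR_EXTERNAL,cv2.CHAIN_APPROX_NONE)[0],key=cv2.contourArea)[:,0]
    return c
def fit(cam,c,z,P=None):
    p=np.array([at_z(cam,u,z,P)[:2] for u in cv2.convexHull(c)[:,0].astype(float)])
    (x,y),r=cv2.minEnclosingCircle(p.astype(np.float32)); A=np.c_[2*p,np.ones(len(p))]
    s=np.linalg.lstsq(A,(p**2).sum(1),rcond=None)[0]
    return np.round([s[0],s[1],np.sqrt(s[2]+s[0]**2+s[1]**2),r],4)
blue=lambda h:(h[...,0]>100)&(h[...,0]<125)&(h[...,1]>90)&(h[...,2]>40)
green=lambda h:(h[...,0]>55)&(h[...,0]<95)&(h[...,1]>60)
yel=lambda h:(h[...,0]>22)&(h[...,0]<34)&(h[...,1]>150)
red=lambda h:((h[...,0]<12)|(h[...,0]>170))&(h[...,1]>60)
E
python3 - <<'E'
from loc import *
im=cv2.imread('pics/top0.png')[:,:,::-1].copy()
print('bowl',fit('top',blob(im,blue,(205,130,275,200)),.052))
print('mark',fit('top',blob(im,green,(285,175,365,255)),0))
for b in [(208,113,241,145),(245,114,276,144),(265,142,296,174)]: print('mould',fit('top',blob(im,red,b),.048))
c=blob(im,yel,(370,140,420,205)); print('jug hull',cv2.boundingRect(c)); print(im[190,405],im[195,408])
from scipy.spatial.transform import Rotation as R
# IK search: jug frame yaw at grasp, incline a: approach = cos a x - sin a z ; tool y = +-jug y
def tool(yaw,tip,a,s):
    J=R.from_euler('z',yaw)*R.from_euler('y',tip)
    z=np.array([np.cos(a),0,-np.sin(a)]); y=np.array([0,s,0.]); x=np.cross(y,z)
    return J*R.from_matrix(np.c_[x,y,z]),J
g=np.array([.546,-.244,.05]); yw=np.arctan2(.048,.109); m=np.array([.47,-.014])
for a in np.radians([90,75,60,45]):
  for s in (1,-1):
    T,_=tool(yw,0,a,s); ok=inverse_kinematics(g,T.as_quat()); 
    res=[]
    if ok is not None:
      for yd in range(-180,180,15):
        q=None; n=0
        for tip in range(0,111,10):
          T,J=tool(np.radians(yd),np.radians(tip),a,s)
          lip=np.array([*(m-.02*np.array([np.cos(np.radians(yd)),np.sin(np.radians(yd))])),.085])
          p=lip-J.apply([.116,0,.022]); q=inverse_kinematics(p,T.as_quat())
          if q is None: break
          n=tip
        if n>=60: res.append((yd,n))
    print(np.degrees(a),s,ok is not None and np.round(ok,2),res)
print(read_time_s())
E
```

```text
bowl [0.5959 0.2119 0.0525 0.0556]
mark [ 0.4703 -0.0244  0.0868  0.0878]
mould [0.7069 0.2684 0.0319 0.0324]
mould [0.7064 0.1674 0.0266 0.0271]
mould [0.6255 0.107  0.0348 0.0353]
jug hull (390, 177, 24, 21)
[131 106  31] [180 153  42]
90.0 1 [ 0.81  0.61 -0.58  1.83  0.44  0.83  2.  ] [(-165, 60), (-150, 60), (-135, 110), (-120, 110), (-105, 110), (-90, 110), (-75, 110), (-60, 110), (-45, 110), (-30, 80), (-15, 70), (0, 70), (15, 70), (30, 80), (45, 100), (60, 110), (75, 110), (90, 110), (105, 110), (120, 110), (135, 110), (150, 60)]
90.0 -1 [ 0.47  0.54 -0.15  1.85  0.11  0.76 -0.89] [(-165, 60), (-150, 60), (-135, 110), (-120, 110), (-105, 110), (-90, 110), (-75, 110), (-60, 110), (-45, 100), (-30, 80), (-15, 70), (0, 70), (15, 70), (30, 80), (45, 110), (60, 110), (75, 110), (90, 110), (105, 110), (120, 110), (135, 110), (150, 60)]
75.0 1 [ 0.94  0.56 -0.59  1.95  0.19  0.54  2.29] [(-180, 60), (-165, 70), (-150, 70), (-135, 110), (-120, 110), (-105, 110), (-90, 110), (-75, 110), (-60, 110), (-45, 110), (-30, 90), (45, 110), (60, 110), (75, 110), (90, 110), (105, 110), (120, 110
[... 753 characters left out ...]
), (-90, 110), (-75, 110), (-60, 110), (-45, 110), (45, 110), (60, 110), (75, 110), (90, 110), (105, 110), (120, 110), (135, 110), (150, 80), (165, 80)]
45.0 1 [ 1.65  1.01 -1.16  2.1   0.6   0.25  2.3 ] [(-180, 90), (-165, 90), (-150, 90), (-135, 110), (-120, 110), (-105, 110), (-90, 110), (-75, 110), (-60, 110), (-45, 110), (45, 110), (60, 110), (75, 110), (90, 110), (105, 110), (120, 110), (135, 110), (150, 70), (165, 90)]
45.0 -1 [ 1.14  0.61 -0.53  2.11 -1.29  0.43  0.78] [(-180, 90), (-165, 90), (-150, 90), (-135, 110), (-120, 110), (-105, 110), (-90, 110), (-75, 110), (-60, 110), (45, 110), (60, 110), (75, 110), (90, 110), (105, 110), (120, 110), (135, 110), (150, 90), (165, 90)]
0.45
```

```bash
python3 - <<'E'
from loc import *
Q=[1,0,0,0]
move_gripper(0.0)
b=np.array([.607,.218]); d=np.array([-.966,.259])
move_ptp([*b,.2],Q); P=camera_params('wrist'); im=save('wrist','w0')
movel([*b,.035],Q,speed=.15)
e=np.array([.472,.254])+.043*d
movel([*(b+.03*d),.035],Q,speed=.1); movel([*e,.035],Q,speed=.07)
print(read_time_s(),read_eef_pos(),read_ft_force(),read_finger_gap())
save('top','top1')
E
```

```text
8.375 [0.43063542 0.26511393 0.03499755] [ 1.19473601 -0.37404521 -0.83627776] -3.065923988593074e-05
```

View pics/top1.png

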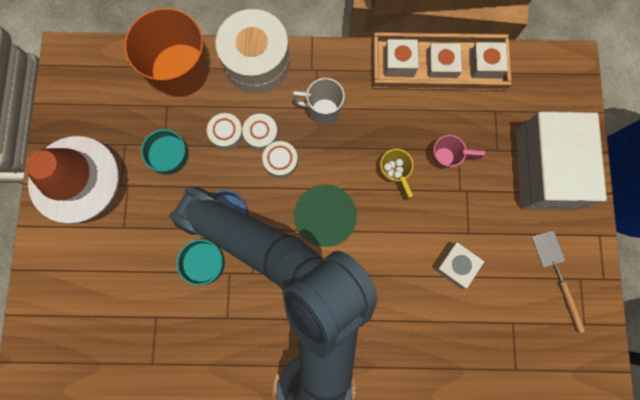

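```bash
python3 - <<'E'
from loc import *
Q=[1,0,0,0]
movel([.472,.25,.035],Q,speed=.15)
movel([.471,.21,.035],Q,speed=.1)
movel([.470,-.064,.035],Q,speed=.08)
print(read_time_s(),read_eef_pos(),read_ft_force())
movel([.470,-.035,.035],Q,speed=.1)
movel([.470,-.035,.15],Q,speed=.25)
# on to the jug approach side, out of the way of the top view
move_ptp([.56,-.23,.25],Q); move_gripper(.07)
P=camera_params('wrist'); im=save('wrist','w1')
for n,z in [('jug_grip',.05),('jug_lip',.072)]:
    for r in tip_of('wrist',n): print(n,np.round(r['at']),round(r['confidence'],2),np.round(at_z('wrist',r['at'],z,P),4))
im=save('top','top2')
for n,z in [('jug_grip',.05),('jug_lip',.072)]:
    for r in tip_of('top',n): print(n,np.round(r['at']),round(r['confidence'],2),np.round(at_z('top',r['at'],z),4))
print(read_time_s())
cv2.imwrite('pics/c2.png',np.hstack([cv2.imread('pics/w1.png')[::1],cv2.imread('pics/top2.png')])[:, :][:, ::1].astype(np.uint8) if 0 else np.vstack([cv2.resize(cv2.imread('pics/w1.png'),(480,300)),cv2.resize(cv2.imread('pics/top2.png')[100:275,180:460],(480,300))]))
try:
  print('bowl',fit('top',blob(im,blue,(270,160,380,270)),.052)); print('mark',fit('top',blob(im,green,(285,175,365,255)),0))
except Exception as e: print(e)
E
```

```text
12.9917 [ 0.46997586 -0.0638677   0.03499902] [-0.31396705  2.98266809 -0.63433825]
jug_grip [331. 190.] 0.75 [ 0.5424 -0.2459  0.05  ]
jug_grip [534.  80.] 0.72 [ 0.6504 -0.4358  0.05  ]
jug_grip [296. 106.] 0.71 [ 0.6248 -0.2117  0.05  ]
jug_lip [280.  75.] 0.9 [ 0.6516 -0.2002  0.072 ]
jug_lip [423.  72.] 0.59 [ 0.6551 -0.3229  0.072 ]
jug_lip [150. 230.] 0.43 [ 0.507 -0.065  0.072]
jug_grip [407. 190.] 0.81 [ 0.5393 -0.2478  0.05  ]
jug_grip [469. 152.] 0.46 [ 0.6515 -0.4264  0.05  ]
jug_lip [391. 147.] 0.97 [ 0.6558 -0.2029  0.072 ]
jug_lip [225. 134.] 0.35 [0.6861 0.263  0.072 ]
15.95
bowl [ 0.4627 -0.0244  0.0572  0.0609]
mark [ 0.4703 -0.0245  0.087   0.0879]
```

View pics/c2.png

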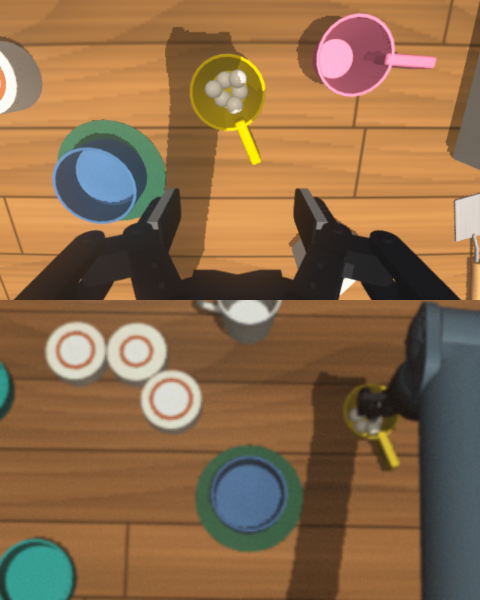

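The bowl sits inside the mark and the moulds haven't moved. The wrist view shows the jug's handle at about (331,190). Next I plan the pour's joint continuity without moving the arm.

```bash
cat > pour.py <<'E'
from loc import *
from scipy.spatial.transform import Rotation as R
G=np.array([.5437,-.2459,.05]); YW=np.radians(21.9); B=np.array([.470,-.0245])
def tool(yaw,tip,a,s):
    J=R.from_euler('z',yaw)*R.from_euler('y',tip)
    z=np.array([np.cos(a),0,-np.sin(a)]); y=np.array([0,s,0.]); x=np.cross(y,z)
    return (J*R.from_matrix(np.c_[x,y,z])).as_quat(),J
def pourpose(tipdeg,yaw,a,s,back=.025):
    t=np.radians(tipdeg); q,J=tool(yaw,t,a,s)
    zl=max(.085,.072+.072*np.cos(t)-.016*np.sin(t))
    lip=np.array([*(B-back*np.array([np.cos(yaw),np.sin(yaw)])),zl])
    return lip-J.apply([.116,0,.022]),q
E
python3 - <<'E'
from pour import *
print(np.round(read_qpos(),2))
for ad in (90,75,60):
  a=np.radians(ad)
  for s in (1,-1):
    for yd in (60,75,90):
      L=[inverse_kinematics(G+[0,0,h],tool(YW,0,a,s)[0]) for h in (.1,0,.12)]+[inverse_kinematics(*pourpose(t,np.radians(yd),a,s)) for t in range(0,111,10)]
      if any(l is None for l in L): print(ad,s,yd,'None',[l is None for l in L].index(True)); continue
      L=np.array(L); print(ad,s,yd,'maxstep',np.round(abs(np.diff(L,axis=0)).max(0),2),'j5',np.round(L[[1,3,8,-2],4],2),'j6',np.round(L[[1,3,8,-2],5],2),'j7',np.round(L[[1,3,8,-2],6],2))
E
```

```text
[ 0.92  0.4  -0.75  1.68  0.29  1.18 -1.47]
90 1 60 maxstep [2.2  0.26 2.65 0.51 1.39 0.31 5.07] j5 [ 1.05 -0.65  1.03  0.61] j6 [1.18 0.9  1.94 1.92] j7 [ 1.59 -2.78  1.69  2.17]
90 1 75 maxstep [2.1  0.44 2.63 0.42 1.37 0.4  5.01] j5 [ 1.05 -0.33  1.18  0.84] j6 [1.18 0.81 1.86 1.88] j7 [ 1.59 -2.82  1.9   2.02]
90 1 90 maxstep [2.06 0.45 2.63 0.32 1.47 0.5  4.99] j5 [ 1.05 -0.18  1.31  1.07] j6 [1.18 0.81 1.73 1.89] j7 [ 1.59 -2.72  2.08  1.88]
90 -1 60 maxstep [0.43 0.21 0.49 0.42 0.14 0.22 0.6 ] j5 [0.53 0.31 0.84 0.58] j6 [0.86 0.83 1.67 1.88] j7 [-1.23 -0.53 -1.27 -0.93]
90 -1 75 maxstep [0.39 0.17 0.43 0.34 0.14 0.19 0.79] j5 [0.53 0.41 0.99 0.84] j6 [0.86 0.87 1.59 1.88] j7 [-1.23 -0.34 -1.12 -1.13]
90 -1 90 maxstep [0.41 0.16 0.43 0.26 0.14 0.19 0.98] j5 [0.53 0.5  1.13 1.07] j6 [0.86 0.92 1.47 1.89] j7 [-1.23 -0.15 -0.99 -1.26]
75 1 60 maxstep [2.25 0.47 2.65 0.38 1.09 0.25 5.23] j5 [ 1.02 -0.52  0.89  0.69] j6 [0.85 0.8  1.6  1.95] j7 [ 1.67 -2.81  1.88  1.97]
75 1 75 maxstep [2.13 0.39 2.63 0.24 1.23 0.24 5.11] j5 [ 1.02 -0.42  0.99  0.91] j6 [0.85 0.87 1.52 1.93] j7 [ 1
[... 668 characters left out ...]
[-2.82 -2.67  2.13  1.86]
60 1 75 maxstep [2.02 0.36 2.41 0.08 1.04 0.71 5.42] j5 [-1.08 -0.38  0.75  0.97] j6 [0.5  0.93 1.22 1.92] j7 [-2.82 -2.61  2.35  1.87]
60 1 90 maxstep [2.09 0.27 2.64 0.19 1.2  0.71 5.17] j5 [-1.08 -0.24 -0.22  1.19] j6 [0.5  1.06 0.85 1.92] j7 [-2.82 -2.54 -2.8   1.9 ]
60 -1 60 maxstep [0.41 0.23 0.49 0.19 0.3  0.21 0.77] j5 [ 0.24 -0.19  0.54  0.76] j6 [0.33 0.75 1.19 1.94] j7 [-0.77  0.16 -0.9  -1.3 ]
60 -1 75 maxstep [0.39 0.23 0.43 0.05 0.3  0.36 0.8 ] j5 [0.24 0.01 0.63 0.97] j6 [0.33 0.9  1.13 1.92] j7 [-0.77  0.19 -0.69 -1.27]
60 -1 90 maxstep [0.36 0.28 0.37 0.13 0.3  0.53 0.86] j5 [0.24 0.16 0.7  1.16] j6 [0.33 1.07 1.07 1.88] j7 [-0.77  0.26 -0.48 -1.23]
```

```bash
python3 - <<'E'
from pour import *
a=np.radians(75); s=-1; q=tool(YW,0,a,s)[0]
ap=np.array([np.cos(a)*np.cos(YW),np.cos(a)*np.sin(YW),-np.sin(a)])
move_gripper(.06)
move_ptp(G-.11*ap,q); movel(G,q,speed=.12)
print(read_time_s(),read_eef_pos(),read_ft_force())
move_gripper(0.0,80); print('gap',read_finger_gap())
movel(G+[0,0,.12],q,speed=.12)
print(read_time_s(),read_ft_force())
save('scene','s3'); P=camera_params('wrist'); save('wrist','w3')
cv2.imwrite('pics/c3.png',np.vstack([cv2.resize(cv2.imread('pics/w3.png'),(480,300)),cv2.resize(cv2.imread('pics/s3.png')[130:280,180:420],(480,300))]))
E
```

```text
17.9083 [ 0.54436112 -0.24628141  0.0507791 ] [0.49616229 0.24536315 0.54936861]
gap 0.012921274864389626
19.5417 [-0.33516485 -0.1423983  -2.39157486]
```

View pics/c3.png

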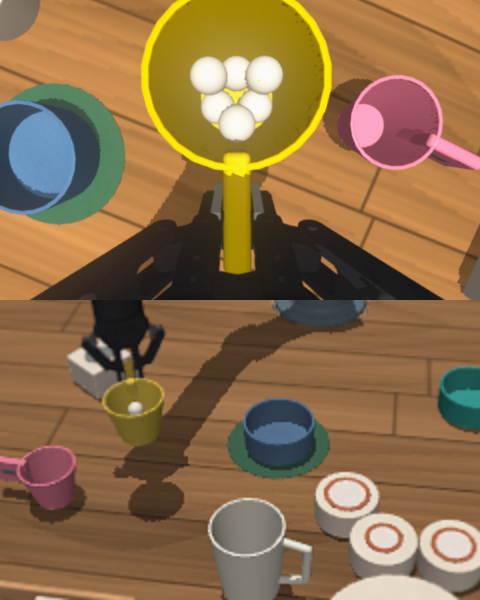

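The jug is held squarely with all six balls in it. The bowl stands on the mark with green showing around it. I'll re-check the bowl's centre, then carry and tip.

```bash
python3 - <<'E'
from pour import *
a=np.radians(75); s=-1; yw=np.radians(90)
im=read_camera('scene'); P=camera_params('scene')
bl=min(tip_of('scene','bowl'),key=lambda r:np.hypot(*(at_z('scene',r['at'],0)[:2]-B)))
print('bowl',bl,at_z('scene',bl['at'],0))
p,q=pourpose(0,yw,a,s); movel(p+[0,0,.02],q,speed=.07)
for t in (20,40): movel(*pourpose(t,yw,a,s),speed=.07)
for t in range(50,111,10):
    movel(*pourpose(t,yw,a,s),speed=.035); pause(.15)
pause(.6); print(read_time_s(),read_ft_force(),read_finger_gap(),np.round(read_qpos(),2))
save('scene','s4'); save('wrist','w4')
cv2.imwrite('pics/c4.png',np.vstack([cv2.resize(cv2.imread('pics/w4.png'),(480,300)),cv2.resize(cv2.imread('pics/s4.png')[130:280,180:420],(480,300))]))
E
```

```text
bowl {'at': [319.4, 200.9], 'confidence': 0.77} [ 0.47321219 -0.02276474  0.        ]
28.85 [-0.19616414  0.33568562 -1.01814395] 0.013331516181655763 [-0.46  0.8  -0.16  1.95  1.09  1.96 -1.28]
```

View pics/c4.png

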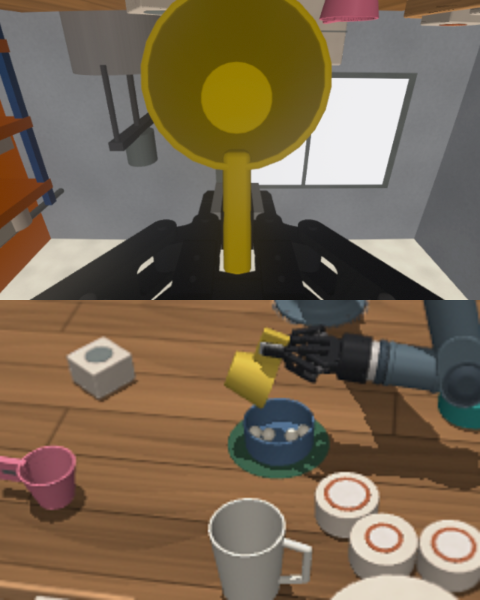

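The jug is empty (wrist view), and the force has dropped by about 1.2–1.4 N, which matches six balls. At least four show in the bowl. I'll tip back, set the jug down at its old spot and check from above.

```bash
python3 - <<'E'
from pour import *
a=np.radians(75); s=-1; yw=np.radians(90); q=tool(YW,0,a,s)[0]
for t in (80,50,20): 
    p,o=pourpose(t,yw,a,s); movel(p+[0,0,.015],o,speed=.12)
p,o=pourpose(0,yw,a,s); movel(p+[0,0,.03],o,speed=.12)
movel(G+[0,0,.1],q,speed=.12); movel(G+[0,0,.015],q,speed=.12); movel(G+[0,0,.0012],q,speed=.03)
print(read_time_s(),read_ft_force())
move_gripper(.05); pause(.2)
ap=np.array([np.cos(a)*np.cos(YW),np.cos(a)*np.sin(YW),-np.sin(a)])
movel(G-.12*ap,q,speed=.15)
move_ptp([.30,-.50,.3],[1,0,0,0]); pause(.3)
im=save('top','top5'); save('scene','s5'); print(read_time_s(),read_ft_force())
print('bowl',fit('top',blob(im,blue,(270,160,380,270)),.052),'mark',fit('top',blob(im,green,(285,175,365,255)),0))
for b in [(208,113,241,145),(245,114,276,144),(265,142,296,174)]: print('mould',fit('top',blob(im,red,b),.048))
i0=cv2.imread('pics/top0.png'); 
for n,(x,y,w,h) in dict(moulds=(205,110,95,68),pitcher=(290,70,60,60),block=(435,240,50,50)).items():
    print(n,'mean diff',cv2.absdiff(i0,cv2.imread('pics/top5.png'))[y:y+h,x:x+w].mean())
f=lambda n,y0,y1,x0,x1:cv2.resize(cv2.imread(n)[y0:y1,x0:x1],(560,300),interpolation=cv2.INTER_CUBIC)
cv2.imwrite('pics/c5.png',np.vstack([f('pics/top5.png',105,255,210,490),f('pics/s5.png',130,280,180,460)]))
E
```

```text
34.4 [-0.42032563 -0.44995503 -1.30105727]
37.7 [ 0.08521537 -0.34744837 -0.1696283 ]
bowl [ 0.4622 -0.0195  0.0543  0.0572] mark [ 0.4702 -0.0244  0.0868  0.0873]
mould [0.7066 0.2687 0.0317 0.0325]
mould [0.7064 0.1674 0.0267 0.0272]
mould [0.6254 0.107  0.0348 0.0353]
moulds mean diff 10.881320949432405
pitcher mean diff 1.8201851851851851
block mean diff 45.58786666666666
```

View pics/c5.png

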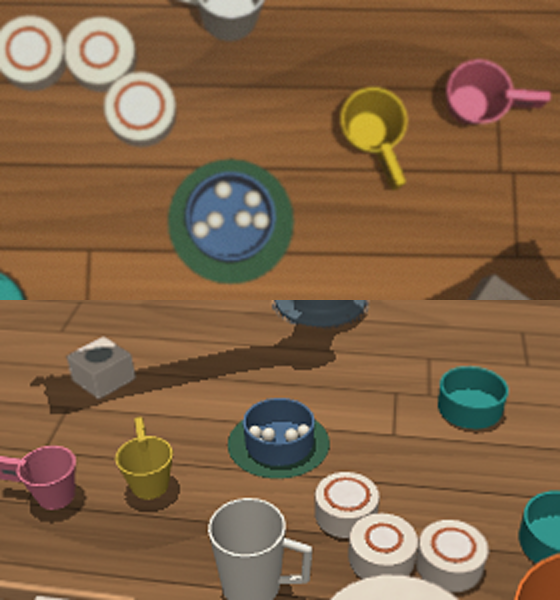

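```bash
python3 -c "
from bench import *
pause(.3); print(sign_off())"
```

```text
the job is handed in; nothing more can be done
None
```

The job is done and handed in at about 38 s of the 72 s allowed. With the closed fingers inside the bowl, I slid it away from the moulds and then across onto the green mark. I poured the jug into it at a 110° tip and stood the jug back upright on its old spot.

What the last pictures and readings showed:
- **Balls:** all six are in the bowl. The jug is empty, upright and released, and the arm is clear.
- **Bowl:** it stands inside the mark with green visible all round. My estimates of its centre disagree by about 11 mm, but the largest offset from the mark's centre is about 9 mm, against roughly 28 mm of room.
- **Moulds:** all three round moulds are within 0.5 mm of where they started.
- **Pitcher:** its area of the top picture is nearly unchanged.
- **Square mould:** the before-and-after comparison disagreed here (mean difference 46). I put that down to the arm's shadow now falling across it. In the scene camera it is at the same place in the crops before and after, but I did not measure its position separately.

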